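# Load the glass kiln and hold its lid part-way

## Task

Load the small kiln for draping: lay the long glass blank flat on top of the clay dome in the open kiln, centred so that it balances there by itself. Then take the kiln lid by its handle, lower it gently without letting it drop, and finish still holding it 30 degrees open, so that I can see the glass while I push the thermocouple in. Do not jog the glass off centre, and leave the other things on the table where they are.

Things in the scene. Friction and masses are not known exactly. Their poses are not given: they have to be found in the camera images.
- blank_center (a point): the long glass blank: a flat rectangular plate 120 x 60 x 8 mm, 0.14 kg or so, lying flat on the table in front of the kiln; this point is its centre, 4 mm above its underside; x runs along its 120 mm length, y across its 60 mm width, z up. A smaller square blank (70 x 70 mm) lies near and is not wanted.
- blank: the same long blank; origin at the centre of its underside, axes as above
- mould_top (a point): the highest point of the clay dome (drape mould): a spherical cap 136 mm across at its foot and 38 mm high (80 mm radius of curvature), fixed on the kiln shelf, whose top is 90 mm above the table; z up
- mould: the same dome; origin at the centre of its underside
- kiln: the small kiln, fixed to the table; origin at the centre of its base at table height; x points from its front to its rear, y along the hinge line, z up. The base is 240 mm (x) by 270 mm (y) and 80 mm high, with a 170 mm square shelf on it, top at 90 mm. A controller box, 70 mm high, widens it by 32 mm on the -y side.
- kiln_hinge (a point): middle of the lid's hinge line, at the rear of the kiln 80 mm above the table, 120 mm from the base's centre along the kiln's x. Axes as the kiln: x from front to rear, y along the hinge line, z up.
- lid_handle (a point): middle of the lid's handle: a round black bar, 16 mm diameter, 136 mm long, parallel to the hinge line, its axis 38 mm clear of the lid's front face, on two thin rods 60 mm either side of the middle. It lies 273 mm from the hinge along the lid and 34 mm off the rim plane. y along the bar, z normal to the lid (up when shut), x towards the hinge.
- kiln_lid (a joint): opening angle of the lid, rad: 0 shut (handle 273 mm towards the kiln's -x and 34 mm above the hinge), 0.524 = 30 degrees, 1.83 = wide open on its stop, as at the start. The lid is a box 235 x 266 mm, 70 mm deep, about 0.8 kg, on a free hinge: above about 1.25 rad it falls back on the stop, below that it falls shut; about 3 N at the handle carries it at 30 degrees.
- square_blank: bystander: square glass blank, 70 x 70 x 8 mm, lying flat; origin at the centre of its underside
- ring_mould: bystander: white plaster ring, 72 mm outside, 38 mm hole, 32 mm high; origin at the centre of its underside
- post_a: bystander: white round kiln post, 32 mm diameter, 50 mm high, standing; origin at the centre of its underside
- post_b: bystander: a second, equal kiln post; origin at the centre of its underside
- mug: bystander: white mug, 78 mm diameter, 95 mm high; origin at the centre of its underside
- glaze_bottle: bystander: white plastic bottle, 62 mm diameter, 190 mm high; origin at the centre of its underside
- bowl: bystander: clay bowl, 150 mm diameter, 70 mm high, on the banding wheel; origin at the centre of its underside
Things that resemble listed ones, but are neither listed nor needed, are in the scene too. What is shaped like the blank but black or purple is not meant.

How it is judged:
By the outcome, as a careful person would: the job done as asked, in the order asked, and still so for the second after the job is handed in, while the arm keeps its last pose, push and grip.
It also fails if it takes over 67 s, if anything falls off the work surface, if the arm or the gripper's body presses on something with over 40 N, if the wrist force passes 120 N, or if a joint passes its speed limit or range.

## Robot

A 6-joint arm with a two-finger parallel gripper is mounted at the origin on the work surface. World frame = base frame: x ahead of the robot, y to its left, z up, the work surface at z = 0. Lengths are in mm, angles in degrees, forces in N, time in s.
With the tool pointing down it reaches from about 325 to 900 mm from the base axis. Payload 6.1 kg.
Tool frame: the origin (TCP) lies at the very end of the fingers, on their centre line; the grasp point (between the pads) lies 19 mm behind it (robot.hold_point_z is the distance from the TCP to the grasp point, in mm); z points along the fingers, y is the direction in which the jaws open and shut (so a half turn about z gives the same grasp; the last joint's range is limited). The gripper opens to 87 mm and grips with 3 to 60 N. Pads are 19 mm wide; open, the fingers measure 117 mm over their backs; the gripper's body (75 mm by 190 mm) begins 51 mm behind the grasp point.
Start: joints at [68.807, 12.628, 87.462, -0, 79.91, -7.225], TCP at [150.869, 606.51, 222.538] pointing down, gripper open.
Joint ranges: [-170.65, 170.65], [-52.31, 119.04], [5.05, 147.46], [-71.25, 251.25], [11.57, 151.72], [-153.62, 153.62]. Speed limits (degrees/s): [147.25, 147.25, 172.46, 180, 180, 180].

## Interface

Orientations are given as a 3x3 rotation matrix whose columns are the frame's x, y, z axes.
In Python, from rig import sensors, cams, robot gives the robot as it stands.
- The arm moves only by the tool play_rows, never from a script. Its argument "plan" is a list of rows, each a list of 4 numbers: the shift along the tool's x, y, z each as a share of 0.15 m, from -1 to 1, then the turn about the tool's z as a share of 60 degrees, from -1 to 1. In form: [[dx, dy, dz, spin], ...]. A call has 1 to 20 rows; each row is the pose to reach, as a shift and turn from the pose commanded when the call began, along the tool's axes at that moment; what a row does not reach only later rows make up. A row lasts 1/8 s, in which the tool goes at most 62.5 mm and 10.7 degrees, less where a joint would pass 70% of its speed; a pose out of reach is approached as far as the arm can. A call with a number of a shift or a turn outside -1 to 1 is refused whole. A call with a gripper value outside its range is refused whole. "claw" is the opening, from 0 (shut) to 1 (fully open), set as the call begins (left out, the last holds). The fingers move at their own pace and stop on an object; the grip force is fixed at half the most. Time passes only in rows, so rows that repeat a pose let the fingers close. It gives the time, the measured TCP pose, the force and the opening at its end, in the units of the state.
- sensors.read_state(): the state, without advancing time (a new reading comes with each control period).
- cams.read_camera(name): name is "scene" or "top" or "wrist"; returns a dict with "pixels" (480x640x3 uint8, blue, green, red), "mtx" (3x3 intrinsics, pixels), "k1" (the pictures are not rectified: a ray, as slopes to the right and down, at radius r is drawn at 1 + k1 r^2 times it, then the intrinsics apply), "origin" and "attitude" of the camera in the world. Camera axes: x right, y up, looking along -z (the intrinsics and any distortion apply to the point x, -y, -z); pixel columns grow to the right and rows downward; lengths in mm; the calibration is good to about 2 mm. A picture is of the moment at which its call begins. There is no depth.
- robot.close_job(): hands the job in, once; it reports no verdict.
The state is a dict: "t": time; "qpos": joint angles; "qd": joint speeds; "joint_efforts": joint torques, N m; "tool_pos": TCP position; "eef_rot": TCP orientation; "force": force on the tool from outside, world axes, zero at the start; "ft_torque": the same for the moment, N m; "width": finger opening in mm.
Only numpy, scipy, OpenCV 4.12 (cv2) and the standard library are available. Lean on these libraries where they do the work, as an engineer would, in place of code of your own. Each camera call takes 0.05 s, during which the arm holds its last target.

## Working session

There is one attempt and no reset: what is moved stays moved. The work goes in short steps, Python scripts to look and compute and a tool call to move; the robot and the scene stay as the last step left them, time stands still between calls to the robot, and variables do not carry over. Pictures are saved under pics/ and viewed, and the job is handed in when it is done.

Besides the shell and the picture viewer there is one more tool, called after "Call:" as name(argument=value, ...), one argument or row to a line, values as JSON. play_rows: Moves the arm, as the interface text tells. Its arguments: {"type":"object","properties":{"plan":{"type":"array"},"claw":{"type":"number"}},"required":["plan"]}

```bash
ls; mkdir -p pics; python3 - <<'E'
from rig import sensors,cams,robot
import cv2,numpy as np
s=sensors.read_state()
print(s)
for n in ["scene","top","wrist"]:
    c=cams.read_camera(n)
    cv2.imwrite(f"pics/{n}0.png",c["pixels"])
    print(n,c["mtx"],c["k1"],c["origin"],c["attitude"])
E
```

```text
pics
{'t': 0.0, 'qpos': array([ 6.88054715e+01,  1.26740279e+01,  8.75244372e+01,  5.18608162e-04,
        7.99089635e+01, -7.22392652e+00]), 'qd': array([ 0.03214135,  0.02305052, -0.01770019,  0.00897242,  0.05744853,
        0.00274122]), 'joint_efforts': array([-1.51107079e-04, -4.94618762e+01, -3.87376606e+01,  6.98140869e-02,
        5.69750648e-02, -1.39164190e-04]), 'tool_pos': array([150.66077996, 605.95118792, 221.46262737]), 'eef_rot': array([[-9.70419258e-01,  2.41424921e-01, -6.86181277e-04],
       [ 2.41425773e-01,  9.70417720e-01, -1.74493340e-03],
       [ 2.44612062e-04, -1.85897882e-03, -9.99998242e-01]]), 'force': array([ 0.55701104, -0.4480541 ,  0.17261408]), 'ft_torque': array([-0.04417625,  0.03664735, -0.01883424]), 'width': 87.24664404025145}
scene [[539.73206786   0.         322.25089759]
 [  0.         539.73206786 230.99923098]
 [  0.           0.           1.        ]] -0.033601187206881614 [1301.45344949  582.91521955 1118.57403486] [[-0.54349057 -0.62096814  0.56481552]
 [ 0.83931596 -0.39165652  0.377033  ]
 [-0.01291179  0.67897256  0.7340501 ]]
top [[440.44170294   0.         319.17205238]
 [  0.         440.44170294 245.02432688]
 [  0.           0.           1.        ]] -0.037242635936775556 [ 290.18675831   52.64665191 1315.21395163] [[-0.009277    0.98080756 -0.19475744]
 [-0.99993421 -0.00778503  0.00842472]
 [ 0.00674683  0.19482278  0.98081525]]
wrist [[429.84320361   0.         323.14295932]
 [  0.         429.84320361 237.71503319]
 [  0.           0.           1.        ]] -0.01805844353325251 [ 70.33653573 627.73681637 382.14269419] [[ 0.24198387 -0.92527338 -0.29208384]
 [ 0.97027944  0.23036539  0.07409178]
 [-0.00126914 -0.30133197  0.95351845]]
```

View pics/scene0.png

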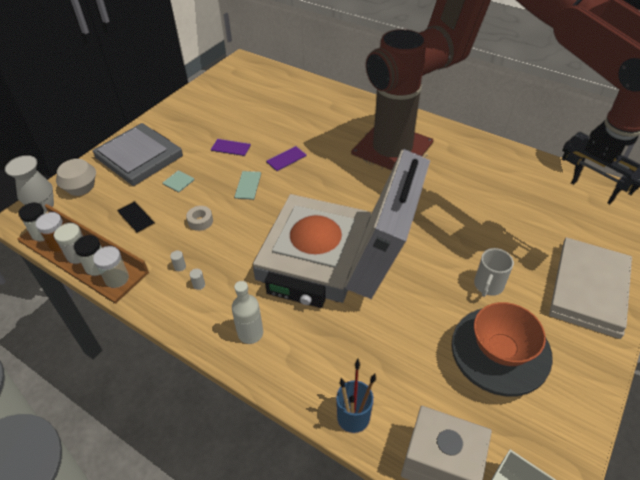

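View pics/top0.png

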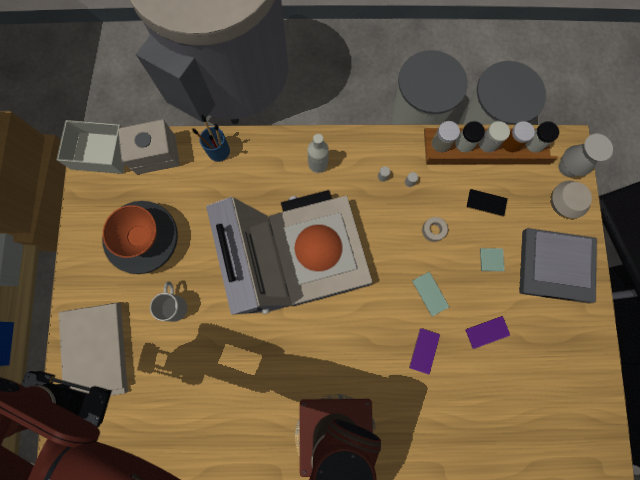

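View pics/wrist0.png

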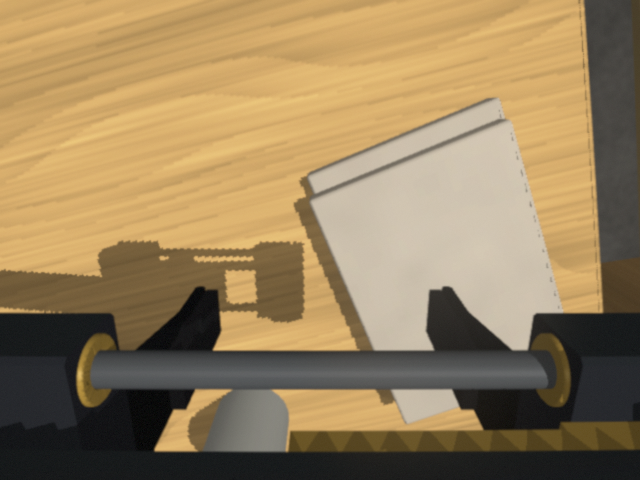

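```bash
python3 - <<'E'
import cv2
t=cv2.imread("pics/top0.png");s=cv2.imread("pics/scene0.png")
def crop(im,x,y,w,h,k,n): cv2.imwrite(f"pics/{n}.png",cv2.resize(im[y:y+h,x:x+w],None,fx=k,fy=k,interpolation=cv2.INTER_CUBIC))
crop(t,200,180,190,145,4,"tk");crop(t,400,230,120,90,6,"tb")
crop(s,240,140,200,150,4,"sk");crop(s,160,130,140,105,5,"sb")
E
```

```text
(no output)
```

View pics/tk.png

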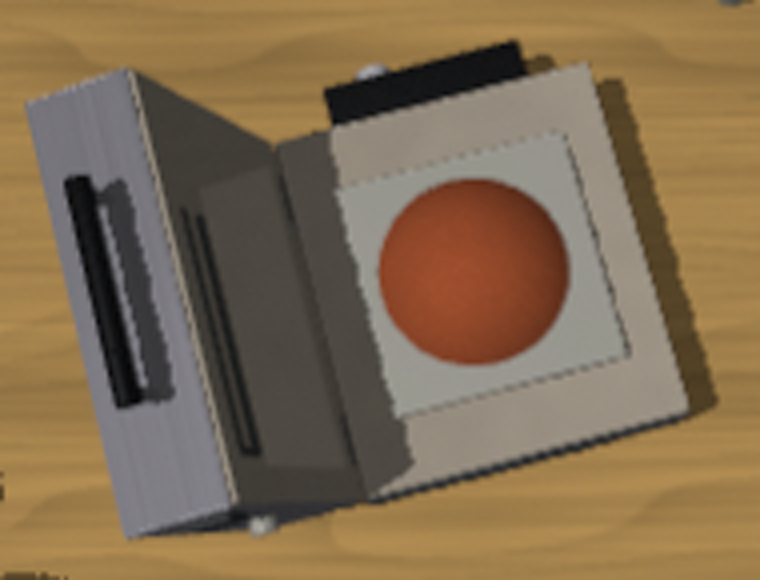

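View pics/tb.png

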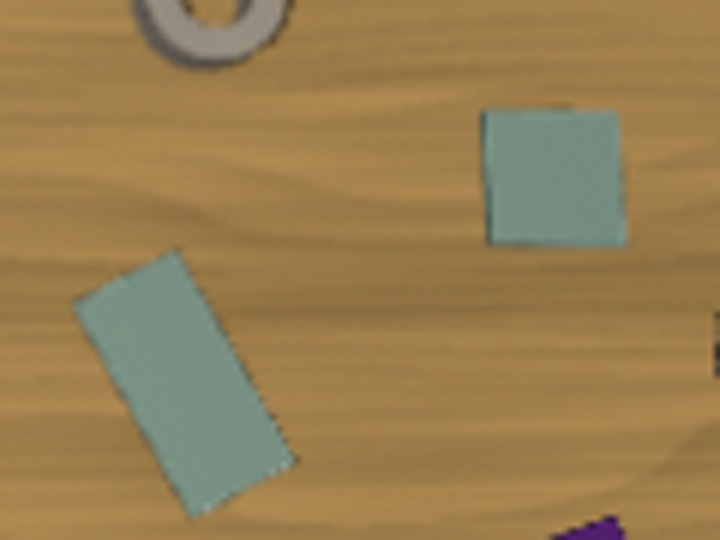

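View pics/sk.png

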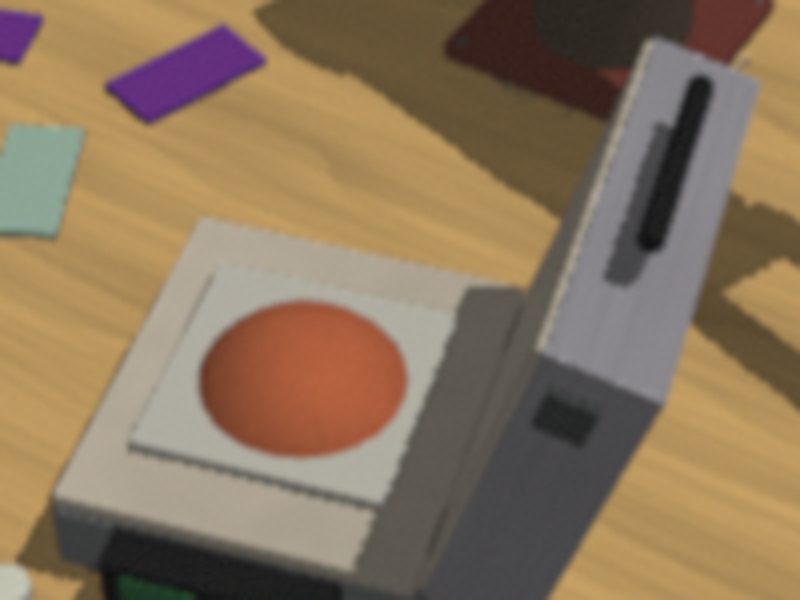

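View pics/sb.png

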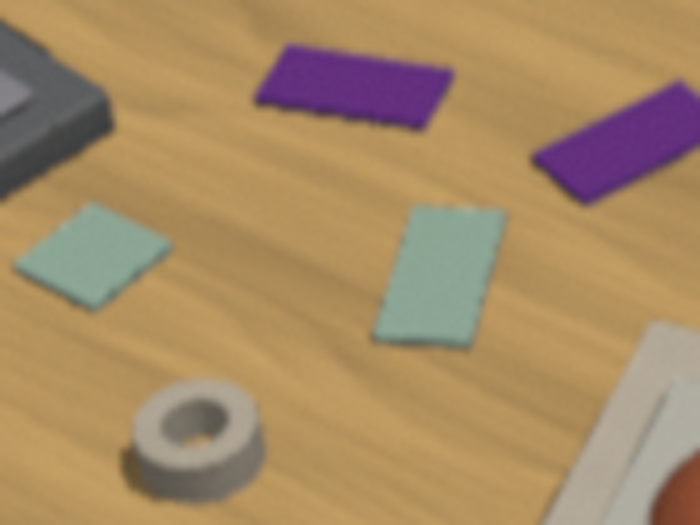

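```bash
cat > h.py <<'E'
import numpy as np,cv2
from scipy.optimize import least_squares
CAL={}
def loadcal():
    from rig import cams
    for n in ["scene","top","wrist"]:
        c=cams.read_camera(n); CAL[n]=c
    return CAL
def proj(c,P):
    P=np.atleast_2d(P); q=(P-c["origin"])@c["attitude"]
    u=q[:,0]/-q[:,2]; v=-q[:,1]/-q[:,2]
    f=1+c["k1"]*(u*u+v*v)
    M=c["mtx"]
    return np.c_[M[0,0]*u*f+M[0,2],M[1,1]*v*f+M[1,2]]
def ray(c,uv):
    M=c["mtx"];x=(uv[0]-M[0,2])/M[0,0];y=(uv[1]-M[1,2])/M[1,1]
    u,v=x,y
    for _ in range(10):
        f=1+c["k1"]*(u*u+v*v);u,v=x/f,y/f
    return c["attitude"]@np.array([u,-v,-1])
def onplane(c,uv,z):
    d=ray(c,uv);o=np.array(c["origin"]);return o+d*(z-o[2])/d[2]
def full(p,off,k): return (np.array(p,float)+.5)/k-.5+np.array(off)
def T(p,x,y,a):
    c,s=np.cos(a),np.sin(a);p=np.atleast_2d(np.array(p,float))
    return np.c_[x+c*p[:,0]-s*p[:,1],y+s*p[:,0]+c*p[:,1],p[:,2]]
E
python3 - <<'E'
from h import *
import json,pickle
C=loadcal(); pickle.dump(C,open("cal0.pkl","wb"))
# blank
tb=[full(p,(400,230),6) for p in [(178,250),(297,462),(194,518),(76,304)]]
sb=[full(p,(160,130),5) for p in [(414,207),(505,210),(470,343),(375,335)]]
for p in tb: print("t",onplane(C["top"],p,8).round(1))
for p in sb: print("s",onplane(C["scene"],p,8).round(1))
tk=lambda p:full(p,(200,180),4); sk=lambda p:full(p,(240,140),4)
kp=[("top",(-120,-135,80),tk((588,64))),("top",(-120,135,80),tk((690,413))),
("top",(-85,-85,90),tk((565,133))),("top",(-85,85,90),tk((630,355))),
("scene",(-120,-135,80),sk((57,497))),("scene",(-120,135,80),sk((203,218))),("scene",(-85,85,90),sk((217,268))),("scene",(-85,-85,90),sk((130,441)))]
hp=[("top",-66,tk((77,181))),("top",66,tk((128,402))),("scene",-66,sk((651,243))),("scene",66,sk((702,85)))]
def res(p,det=False):
    x,y,a,th=p;r=[]
    for n,P,uv in kp: r.append(proj(C[n],T(P,x,y,a))[0]-uv)
    for n,yy,uv in hp:
        P=(120-273*np.cos(th)+34*np.sin(th),yy,80+273*np.sin(th)+34*np.cos(th))
        r.append(proj(C[n],T(P,x,y,a))[0]-uv)
    return np.array(r) if det else np.ravel(r)
s=least_squares(res,[430,50,np.pi/2,1.83],loss="soft_l1")
print(s.x,np.degrees(s.x[2:]));print(res(s.x,1).round(1))
E
```

```text
t [ 466.8 -288.4    8. ]
t [ 360.8 -341.6    8. ]
t [ 334.1 -288.9    8. ]
t [ 440.2 -235.8    8. ]
s [ 365.4 -338.8    8. ]
s [ 337.3 -288.5    8. ]
s [ 444.3 -232.9    8. ]
s [ 469.2 -285.5    8. ]
[526.69384179  42.64416979   1.82635863   1.8258695 ] [104.64264123 104.61461602]
[[-0.2 -1.8]
 [ 0.5 -0.3]
 [-1.1 -1. ]
 [-1.  -0.1]
 [-2.  -0.6]
 [-0.3 -1.8]
 [ 1.5 -2.3]
 [-0.  -0.5]
 [-0.2 -0.4]
 [-0.  -0.2]
 [ 0.3 -0.9]
 [ 0.3 -0.3]]
```

```bash
cat >> h.py <<'E'
def plan(dw,R):
    return (np.array(R).T@np.array(dw,float)/150).round(4)
def st():
    from rig import sensors
    s=sensors.read_state();R=s["eef_rot"]
    print("t",round(s["t"],2),"pos",s["tool_pos"].round(1),"jaw",np.degrees(np.arctan2(R[1,1],R[0,1])).round(2),"F",s["force"].round(1),"w",round(s["width"],1),"q",s["qpos"].round(1))
    return s
E
python3 - <<'E'
from h import *
import pickle
C=pickle.load(open("cal0.pkl","rb"))
def mask(n,box):
    im=C[n]["pixels"];x,y,w,h=box;m=np.zeros(im.shape[:2],np.uint8)
    b,g,r=[im[...,i].astype(int) for i in range(3)]
    hsv=cv2.cvtColor(im,cv2.COLOR_BGR2HSV)
    mm=((hsv[...,0]<14)&(hsv[...,1]>120)&(r>60)).astype(np.uint8)
    m[y:y+h,x:x+w]=mm[y:y+h,x:x+w];return m
B={"top":(285,215,65,65),"scene":(282,205,70,60)}
ph=np.linspace(0,2*np.pi,200);rr=np.linspace(0,68,60)
pts=np.array([[r*np.cos(a),r*np.sin(a),128-80+np.sqrt(6400-r*r)] for r in rr for a in ph])
for n in B:
    m=mask(n,B[n]);M=cv2.moments(m,True);c=np.array([M["m10"]/M["m00"],M["m01"]/M["m00"]])
    def f(p):
        q=proj(C[n],pts+np.array([p[0],p[1],0]));h=cv2.convexHull(q.astype(np.float32));
        mo=cv2.moments(h);return np.array([mo["m10"]/mo["m00"],mo["m01"]/mo["m00"]]),mo["m00"]
    s=least_squares(lambda p:f(p)[0]-c,[527,43],diff_step=1e-3)
    print(n,c,M["m00"],f(s.x)[1],s.x)
E
python3 -c "
from h import *;s=st()"
```

```text
top [317.87978786 247.5391868 ] 1697.0 1776.8235692896415 [526.93128881  45.82173349]
scene [315.42857143 234.564753  ] 1498.0 1627.043654534733 [528.76027515  45.75349098]
t 0.3 pos [150.8 606.3 222.1] jaw 76.03 F [ 0.5 -0.8 -0.5] w 87.0 q [68.8 12.6 87.5  0.  79.9 -7.2]
```

Call:
play_rows(
  plan=[
    [0,0,-0.33,0.16],
    [0,0,-0.66,0.33],
    [0,0,-1,0.5],
    [0,0,-1,0.67],
    [0,0,-1,0.83],
    [0,0,-1,1],
  ],
  claw=1,
)

```text
t: 1.05
tool_pos: [150.9, 606.5, 372.6]
eef_rot: [[-0.271, 0.963, -0.0], [0.963, 0.271, -0.0], [-0.0, -0.0, -1.0]]
force: [-0.7, 0.6, 0.4]
width: 87.0
```

Call:
play_rows(
  plan=[
    [0,0,-0.25,0.16],
    [0,0,-0.5,0.33],
    [0,0,-0.75,0.5],
    [0,0,-0.9,0.67],
    [0,0,-0.9,0.83],
    [0,0,-0.9,1],
  ],
)

```text
t: 1.8
tool_pos: [150.9, 606.6, 508.0]
eef_rot: [[0.698, 0.716, 0.0], [0.716, -0.698, 0.001], [0.001, -0.0, -1.0]]
force: [-0.3, 0.1, -0.9]
width: 87.2
```

```bash
python3 -c "
from h import *;s=st();R=s['eef_rot'];p=s['tool_pos'];print(R.round(3))
for t in [(330,200,500),(402,-288,300)]:print(plan(np.array(t)-p,R))"
```

```text
t 1.8 pos [150.9 606.6 508. ] jaw -44.3 F [-0.3  0.1 -0.9] w 87.2 q [ 68.8  12.2  57.9  -0.  109.9 113.1]
[[ 0.698  0.716  0.   ]
 [ 0.716 -0.698  0.001]
 [ 0.001 -0.    -1.   ]]
[-1.1064  2.7476  0.0515]
[-3.1005  5.3637  1.3827]
```

Call:
play_rows(
  plan=[
    [-0.12,0.33,0,0.1],
    [-0.24,0.66,0,0.2],
    [-0.37,1,0,0.32],
  ],
)

```text
t: 2.17
tool_pos: [220.7, 461.1, 507.3]
eef_rot: [[0.894, 0.448, 0.0], [0.448, -0.894, -0.0], [-0.0, 0.0, -1.0]]
force: [0.9, -0.2, 0.2]
width: 86.9
```

```bash
python3 -c "
from h import *;s=st();R=s['eef_rot'];p=s['tool_pos'];print(R.round(3))
for t in [(360,200,500),(402,-288,300)]:print(plan(np.array(t)-p,R))"
```

```text
t 2.17 pos [220.7 461.1 507.3] jaw -63.36 F [ 0.9 -0.2  0.2] w 86.9 q [ 55.6  -4.2  75.2  -0.  109.  118.9]
[[ 0.894  0.448  0.   ]
 [ 0.448 -0.894 -0.   ]
 [-0.     0.    -1.   ]]
[0.0497 1.972  0.049 ]
[-1.1589  5.0052  1.383 ]
```

Call:
play_rows(
  plan=[
    [0.02,0.33,0,0],
    [0.02,0.66,0,0],
    [0.02,1,0,0],
  ],
)

```text
t: 2.55
tool_pos: [291.0, 328.4, 507.6]
eef_rot: [[0.892, 0.452, 0.0], [0.452, -0.892, 0.0], [0.001, 0.0, -1.0]]
force: [0.1, 0.4, 0.3]
width: 86.8
```

Call:
play_rows(
  plan=[
    [0.02,0.33,0,0],
    [0.02,0.66,0,0],
    [0.02,1,0,0],
  ],
)

```text
t: 2.92
tool_pos: [361.4, 196.0, 507.7]
eef_rot: [[0.892, 0.452, 0.001], [0.452, -0.892, 0.0], [0.001, 0.0, -1.0]]
force: [0.8, 0.9, 0.0]
width: 87.3
```

Call:
play_rows(
  plan=[
    [-0.13,0.33,0,0],
    [-0.26,0.66,0,0],
    [-0.39,1,0,0],
  ],
)

```text
t: 3.3
tool_pos: [376.3, 35.6, 507.7]
eef_rot: [[0.892, 0.452, 0.001], [0.452, -0.892, -0.0], [0.001, 0.0, -1.0]]
force: [0.7, -0.3, 0.3]
width: 87.1
```

Call:
play_rows(
  plan=[
    [-0.13,0.33,0.2,0],
    [-0.26,0.66,0.4,0],
    [-0.39,1,0.6,0],
  ],
)

```text
t: 3.68
tool_pos: [391.8, -124.8, 416.9]
eef_rot: [[0.892, 0.451, 0.001], [0.451, -0.892, -0.0], [0.001, 0.001, -1.0]]
force: [-0.0, 0.0, 0.5]
width: 86.9
```

Call:
play_rows(
  plan=[
    [-0.13,0.33,0.2,0],
    [-0.26,0.66,0.5,0],
    [-0.39,1,0.8,0],
    [-0.39,1,0.8,0],
  ],
)

```text
t: 4.18
tool_pos: [405.9, -284.5, 293.8]
eef_rot: [[0.894, 0.449, -0.004], [0.449, -0.894, 0.004], [-0.002, -0.005, -1.0]]
force: [-0.5, 0.0, -0.0]
width: 87.0
```

```bash
python3 -c "
from h import *;s=st();R=s['eef_rot'];p=s['tool_pos'];print(R.round(3))
from rig import cams
import pickle
c=cams.read_camera('wrist');pickle.dump(c,open('w1.pkl','wb'));cv2.imwrite('pics/w1.png',c['pixels'])
for t in [(402,-288,200)]:print(plan(np.array(t)-p,R))"
```

```text
t 4.17 pos [ 405.9 -284.5  293.8] jaw -63.34 F [-0.5  0.  -0. ] w 87.0 q [-44.1  -7.3 100.5  -0.   87.1  19.2]
[[ 0.894  0.449 -0.004]
 [ 0.449 -0.894  0.004]
 [-0.002 -0.005 -1.   ]]
[-0.0327  0.0128  0.6256]
```

View pics/w1.png

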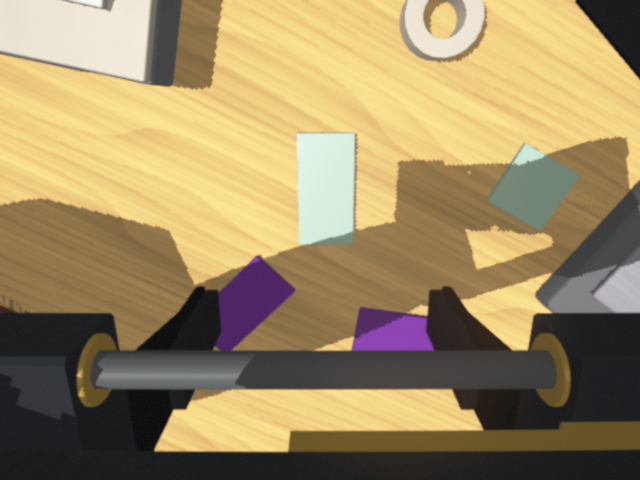

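```bash
python3 -c "
from h import *
import pickle
c=pickle.load(open('w1.pkl','rb'))
P=[onplane(c,p,8) for p in [(297,133),(355.5,132),(354,244),(299,244)]]
print(np.round(P,1),np.mean(P,0))
print([np.linalg.norm(P[i]-P[(i+1)%4]).round(1) for i in range(4)])
for i in (0,1):
  d=P[3-i]-P[i];print(np.degrees(np.arctan2(d[1],d[0])))
print(c['origin'])
"
```

```text
[[ 441.2 -234.2    8. ]
 [ 468.6 -286.6    8. ]
 [ 362.4 -341.     8. ]
 [ 335.4 -287.3    8. ]] [ 401.91925204 -287.28200375    8.        ]
[np.float64(59.2), np.float64(119.3), np.float64(60.2), np.float64(118.4)]
-153.34990930743493
-152.87423888899292
[ 481.04826155 -246.38667293  454.26005758]
```

Call:
play_rows(
  plan=[
    [-0.03,0.006,0.33,0],
    [-0.03,0.006,0.66,0],
    [-0.03,0.006,0.93,0],
    [-0.03,0.006,1,0],
  ],
)

```text
t: 4.72
tool_pos: [403.5, -284.4, 146.4]
eef_rot: [[0.892, 0.452, -0.002], [0.452, -0.892, 0.002], [-0.001, -0.003, -1.0]]
force: [0.2, 0.7, 0.8]
width: 87.4
```

```bash
python3 -c "
from h import *;s=st();R=s['eef_rot'];p=s['tool_pos'];print(R.round(3))
for t in [(402,-287.4,2)]:print(plan(np.array(t)-p,R))"
```

```text
t 4.72 pos [ 403.5 -284.4  146.4] jaw -63.1 F [0.2 0.7 0.8] w 87.4 q [-44.4  -1.4 111.    0.   70.5  18.7]
[[ 0.892  0.452 -0.002]
 [ 0.452 -0.892  0.002]
 [-0.001 -0.003 -1.   ]]
[-0.0171  0.0166  0.9624]
```

Call:
play_rows(
  plan=[
    [-0.017,0.017,0.3,0],
    [-0.017,0.017,0.6,0],
    [-0.017,0.017,0.8,0],
    [-0.017,0.017,0.88,0],
    [-0.017,0.017,0.88,0],
  ],
)

```text
t: 5.35
tool_pos: [403.7, -290.0, 16.7]
eef_rot: [[0.892, 0.452, 0.001], [0.452, -0.892, -0.001], [0.0, 0.001, -1.0]]
force: [-0.3, 0.0, 0.8]
width: 87.5
```

```bash
python3 -c "
from h import *;s=st();R=s['eef_rot'];p=s['tool_pos'];print(R.round(3))
from rig import cams
import pickle
c=cams.read_camera('wrist');pickle.dump(c,open('w2.pkl','wb'));cv2.imwrite('pics/w2.png',c['pixels'])
for t in [(402,-287.4,2)]:print(plan(np.array(t)-p,R))"
```

```text
t 5.35 pos [ 403.7 -290.    16.7] jaw -63.14 F [-0.3  0.   0.8] w 87.5 q [-44.8  10.1 114.9   0.   54.9  18.4]
[[ 0.892  0.452  0.001]
 [ 0.452 -0.892 -0.001]
 [ 0.     0.001 -1.   ]]
[-0.0024 -0.021   0.0979]
```

View pics/w2.png

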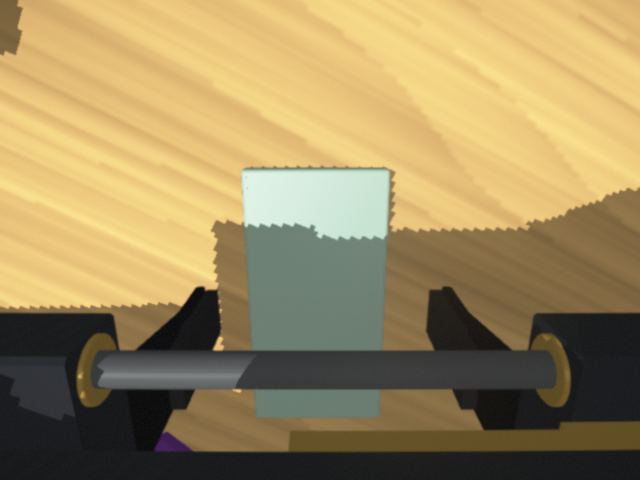

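```bash
python3 -c "
from h import *
import pickle
c=pickle.load(open('w2.pkl','rb'))
P=np.array([onplane(c,p,8) for p in [(242,170),(391.5,169.5),(380,417),(257,417)]])
print(P.round(1),P.mean(0),c['origin'])
R=np.array([[.892,.452],[.452,-.892]])
print(((P[:,:2]-np.array([403.7,-290]))@R).round(1))
"
```

```text
[[ 441.1 -234.     8. ]
 [ 467.8 -286.4    8. ]
 [ 362.8 -339.7    8. ]
 [ 336.4 -287.4    8. ]] [ 402.04445746 -286.8751242     8.        ] [ 477.85892262 -250.93372074  177.30328852]
[[ 58.7 -33.1]
 [ 58.8  25.8]
 [-58.9  25.9]
 [-58.8 -32.8]]
```

Call:
play_rows(
  plan=[
    [0,-0.022,0.04,0],
    [0,-0.022,0.08,0],
    [0,-0.022,0.094,0],
    [0,-0.022,0.094,0],
    [0,-0.022,0.094,0],
  ],
)

```text
t: 6.02
tool_pos: [401.4, -286.8, 1.5]
eef_rot: [[0.892, 0.451, 0.0], [0.451, -0.892, -0.0], [-0.0, 0.0, -1.0]]
force: [-0.2, 0.6, 1.0]
width: 87.1
```

```bash
python3 -c "
from h import *;s=st()"
```

```text
t 6.03 pos [ 401.4 -286.8    1.5] jaw -63.17 F [-0.2  0.6  1. ] w 87.1 q [-44.7  11.3 115.6  -0.   53.1  18.5]
```

Call:
play_rows(
  plan=[
    [0,0,0,0],
    [0,0,0,0],
    [0,0,0,0],
    [0,0,0,0],
    [0,0,0,0],
    [0,0,0,0],
  ],
  claw=0,
)

```text
t: 6.78
tool_pos: [401.4, -286.8, 1.5]
eef_rot: [[0.892, 0.451, 0.0], [0.451, -0.892, -0.0], [0.0, 0.0, -1.0]]
force: [-0.8, -0.3, -0.0]
width: 59.3
```

Call:
play_rows(
  plan=[
    [0,0,-0.2,0],
    [0,0,-0.5,0],
    [0,0,-0.8,0],
    [0,0,-1,0],
    [0,0,-1,0],
  ],
)

```text
t: 7.4
tool_pos: [402.8, -288.0, 154.1]
eef_rot: [[0.892, 0.451, 0.004], [0.451, -0.892, -0.004], [0.002, 0.005, -1.0]]
force: [0.9, 0.6, -1.7]
width: 59.1
```

```bash
python3 -c "
from h import *;s=st()
from rig import cams
c=cams.read_camera('wrist');cv2.imwrite('pics/w3.png',c['pixels'])
R=s['eef_rot'];p=s['tool_pos']
for t in [(527.8,45.8,260)]:print(plan(np.array(t)-p,R))"
```

```text
t 7.4 pos [ 402.8 -288.   154.1] jaw -63.17 F [ 0.9  0.6 -1.7] w 59.1 q [-44.7  -2.1 110.8   0.   70.9  18.5]
[ 1.7495 -1.6056 -0.7115]
```

View pics/w3.png

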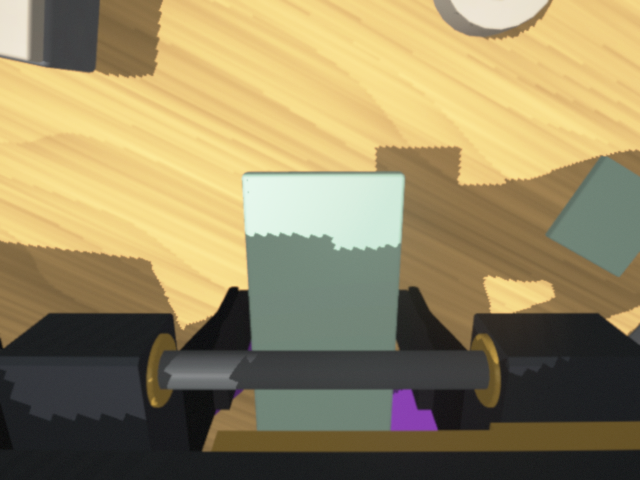

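Call:
play_rows(
  plan=[
    [0,0,-0.3,0],
    [0.15,-0.25,-0.6,0.05],
    [0.3,-0.5,-0.75,0.1],
    [0.45,-0.75,-0.77,0.15],
    [0.52,-0.89,-0.77,0.2],
    [0.52,-0.89,-0.77,0.203],
  ],
)

```text
t: 8.2
tool_pos: [410.0, -130.7, 264.8]
eef_rot: [[0.967, 0.256, -0.003], [0.256, -0.967, 0.002], [-0.002, -0.002, -1.0]]
force: [-0.2, -0.4, -1.3]
width: 59.5
```

```bash
python3 -c "
from h import *;s=st()
R=s['eef_rot'];p=s['tool_pos']
for t in [(420,20,270),(527.8,45.8,260)]:print(plan(np.array(t)-p,R))"
```

```text
t 8.2 pos [ 410.  -130.7  264.8] jaw -75.19 F [-0.2 -0.4 -1.3] w 59.5 q [-28.2 -16.5 111.4   0.   85.4  47. ]
[ 0.3213 -0.9541 -0.0329]
[ 1.0602 -0.9366  0.032 ]
```

Call:
play_rows(
  plan=[
    [0.1,-0.25,0,0],
    [0.2,-0.5,0,0],
    [0.28,-0.75,0,0],
    [0.32,-0.93,0,0],
    [0.32,-0.95,0,0],
    [0.32,-0.95,0,0],
  ],
)

```text
t: 8.95
tool_pos: [420.9, 16.8, 266.0]
eef_rot: [[0.967, 0.253, -0.002], [0.253, -0.967, -0.001], [-0.002, 0.0, -1.0]]
force: [0.3, -0.2, -1.4]
width: 59.6
```

```bash
python3 -c "
from h import *;s=st()
from rig import cams
import pickle
c=cams.read_camera('wrist');pickle.dump(c,open('w4.pkl','wb'));cv2.imwrite('pics/w4.png',c['pixels'])"
```

```text
t 8.95 pos [420.9  16.8 266. ] jaw -75.34 F [ 0.3 -0.2 -1.4] w 59.6 q [ -8.4 -18.1 112.4  -0.   85.7  66.9]
```

View pics/w4.png

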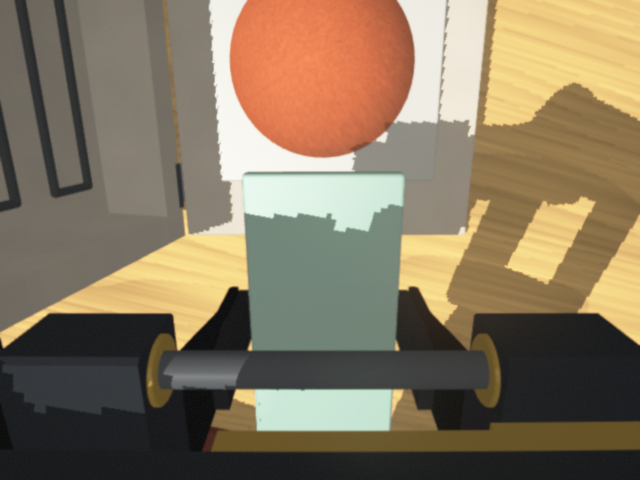

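```bash
cat > dome.py <<'E'
from h import *
import pickle,sys
def fit(c,box,x0=(528,46)):
    im=c["pixels"];hsv=cv2.cvtColor(im,cv2.COLOR_BGR2HSV);x,y,w,h=box
    mm=((hsv[...,0]<13)&(hsv[...,1]>110)&(im[...,2]>60)).astype(np.uint8)
    m=np.zeros_like(mm);m[y:y+h,x:x+w]=mm[y:y+h,x:x+w]
    cs,_=cv2.findContours(m,cv2.RETR_EXTERNAL,cv2.CHAIN_APPROX_NONE);k=max(cs,key=cv2.contourArea)[:,0,:].astype(float)
    k=k[(k[:,1]>2)]
    ph=np.linspace(0,2*np.pi,240);rr=np.linspace(0,68,50)
    pts=np.array([[r*np.cos(a),r*np.sin(a),48+np.sqrt(6400-r*r)] for r in rr for a in ph])
    def f(p):
        q=proj(c,pts+np.array([p[0],p[1],0]));hh=cv2.convexHull(q.astype(np.float32))
        return np.array([cv2.pointPolygonTest(hh,(float(a),float(b)),True) for a,b in k])-p[2]
    s=least_squares(f,[*x0,0.5],diff_step=1e-3,loss="soft_l1")
    print(s.x,"rms",np.sqrt(np.mean(f(s.x)**2)),len(k)); return s.x
E
python3 - <<'E'
from dome import *
fit(pickle.load(open("w4.pkl","rb")),(200,0,250,170))
C=pickle.load(open("cal0.pkl","rb"))
fit(C["top"],(285,215,65,65));fit(C["scene"],(282,205,70,60))
c=pickle.load(open("w4.pkl","rb"))
print([onplane(c,p,80).round(1) for p in [(185,234),(465,234)]])
E
```

```text
[527.12156294  47.19521382   1.81951494] rms 0.28619132324901103 380
[526.87696293  45.77312065   0.91301525] rms 0.2605414334435858 130
[528.74819391  45.76537116   1.2641301 ] rms 0.2804972573997817 125
[array([369.5, 125.4,  80. ]), array([ 429.2, -103.4,   80. ])]
```

```bash
python3 - <<'E'
from h import *
import pickle
c=pickle.load(open("w4.pkl","rb"))
R=np.array([[.967,.253],[.253,-.967]])
for z in (271,272.5,274):
    P=np.array([onplane(c,p,z) for p in [(243,173),(404.5,173)]])
    print(z,P.round(1),((P[:,:2]-np.array([420.9,16.8]))@R).round(1))
E
```

```text
271 [[470.6  61.2 271. ]
 [485.4   4.6 271. ]] [[ 59.3 -30.4]
 [ 59.3  28.1]]
272.5 [[470.9  61.  272.5]
 [485.6   4.9 272.5]] [[ 59.6 -30.1]
 [ 59.5  27.8]]
274 [[471.2  60.8 274. ]
 [485.7   5.3 274. ]] [[ 59.8 -29.8]
 [ 59.8  27.5]]
```

Call:
play_rows(
  plan=[
    [0.2,0,0,0],
    [0.45,0,0,0],
    [0.65,-0.005,0.1,0],
    [0.737,-0.008,0.3,0],
    [0.737,-0.008,0.5,0],
    [0.737,-0.008,0.7,0],
    [0.737,-0.008,0.77,0],
    [0.737,-0.008,0.77,0],
    [0.737,-0.008,0.77,0],
    [0.737,-0.008,0.77,0],
  ],
)

```text
t: 10.25
tool_pos: [528.7, 46.7, 152.9]
eef_rot: [[0.967, 0.253, 0.003], [0.253, -0.967, -0.0], [0.002, 0.001, -1.0]]
force: [-0.9, 0.2, -0.2]
width: 59.4
```

```bash
python3 -c "
from h import *;s=st()
from rig import cams
import pickle
R=s['eef_rot'];p=s['tool_pos']
print(R.round(4));print(plan(np.array((527.5,46,132))-p,R))
c=cams.read_camera('scene');cv2.imwrite('pics/s5.png',cv2.resize(c['pixels'][130:280,240:440],None,fx=4,fy=4))
c=cams.read_camera('wrist');cv2.imwrite('pics/w5.png',c['pixels'])"
```

```text
t 10.25 pos [528.7  46.7 152.9] jaw -75.35 F [-0.9  0.2 -0.2] w 59.4 q [ -3.5   3.1 105.7   0.   71.   71.9]
[[ 9.675e-01  2.529e-01  2.600e-03]
 [ 2.529e-01 -9.675e-01 -2.000e-04]
 [ 2.500e-03  8.000e-04 -1.000e+00]]
[-0.0095  0.0022  0.1396]
```

View pics/s5.png

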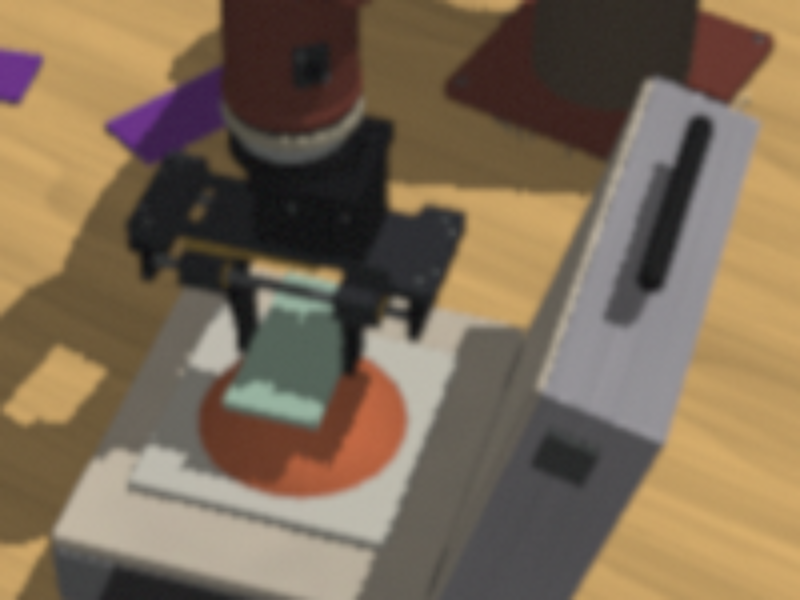

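View pics/w5.png

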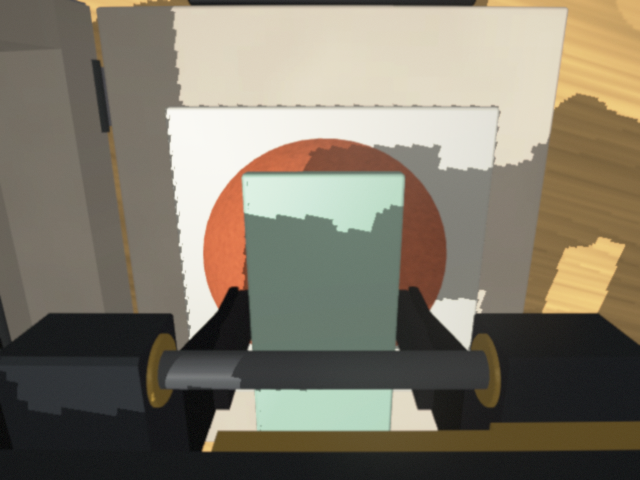

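```bash
python3 - <<'E'
from h import *
from rig import cams
import pickle
c=cams.read_camera('wrist');pickle.dump(c,open('w5.pkl','wb'))
s=st();p=s['tool_pos'];R=s['eef_rot'][:2,:2]
# dome outline pixels
U=[(203.5,250),(208,215),(226,183),(260,155),(325,138.5),(390,157),(425,186),(442,218),(446.5,250)]
ph=np.linspace(0,2*np.pi,400);rr=np.linspace(0,68,40)
pts=np.array([[r*np.cos(a),r*np.sin(a),48+np.sqrt(6400-r*r)] for r in rr for a in ph])
def f(q):
    h=cv2.convexHull(proj(c,pts+np.array([q[0],q[1],0])).astype(np.float32))
    return np.array([cv2.pointPolygonTest(h,u,True) for u in U])
r=least_squares(f,[528,46],diff_step=1e-3);print(r.x,f(r.x).round(1))
print("dome in tool",((r.x-p[:2])@R).round(2))
P=np.array([onplane(c,u,p[2]+6.5) for u in [(243,173.5),(404.5,173.5)]]);print("glass far edge",((P[:,:2]-p[:2])@R).round(2))
E
```

```text
t 10.4 pos [528.2  46.8 152.3] jaw -75.34 F [-0.7  0.1 -1.8] w 59.4 q [ -3.5   3.2 105.7  -0.   71.   71.9]
[526.85318908  47.04789358] [ 2.  -0.6 -1.  -0.3  0.4  1.  -0.6 -0.5  0.9]
dome in tool [-1.25 -0.58]
glass far edge [[ 59.45 -30.17]
 [ 59.41  27.97]]
```

Call:
play_rows(
  plan=[
    [-0.006,0.003,0.03,0],
    [-0.006,0.003,0.07,0],
    [-0.006,0.003,0.11,0],
    [-0.006,0.003,0.135,0],
    [-0.006,0.003,0.142,0],
    [-0.006,0.003,0.142,0],
    [-0.006,0.003,0.142,0],
  ],
)

```text
t: 11.28
tool_pos: [527.2, 46.1, 130.4]
eef_rot: [[0.967, 0.253, 0.0], [0.253, -0.967, -0.0], [0.0, 0.0, -1.0]]
force: [0.4, -0.0, -0.6]
width: 59.6
```

```bash
python3 -c "
from h import *;s=st()
"
```

```text
t 11.28 pos [527.2  46.1 130.4] jaw -75.35 F [ 0.4 -0.  -0.6] w 59.6 q [ -3.5   4.5 106.9  -0.   68.6  71.8]
```

Go down in half-millimetre steps to feel contact.

Call:
play_rows(
  plan=[
    [0,0,0.002,0],
    [0,0,0.004,0],
    [0,0,0.006,0],
    [0,0,0.006,0],
  ],
)

```text
t: 11.78
tool_pos: [527.0, 46.1, 129.4]
eef_rot: [[0.967, 0.253, 0.0], [0.253, -0.967, -0.0], [0.0, 0.0, -1.0]]
force: [-1.0, -0.1, 0.2]
width: 59.1
```

Call:
play_rows(
  plan=[
    [0,0,0.002,0],
    [0,0,0.004,0],
    [0,0,0.004,0],
  ],
)

```text
t: 12.15
tool_pos: [527.1, 46.2, 129.3]
eef_rot: [[0.967, 0.253, 0.0], [0.253, -0.967, -0.0], [0.0, 0.0, -1.0]]
force: [-2.2, -1.2, 4.7]
width: 59.6
```

Call:
play_rows(
  plan=[
    [0,0,-0.002,0],
    [0,0,-0.002,0],
  ],
)

```text
t: 12.4
tool_pos: [527.1, 46.1, 129.3]
eef_rot: [[0.967, 0.253, 0.0], [0.253, -0.967, -0.0], [0.0, 0.0, -1.0]]
force: [-2.8, -0.1, 6.2]
width: 59.4
```

Call:
play_rows(
  plan=[
    [0,0,0,0],
    [0,0,0,0],
    [0,0,0,0],
    [0,0,0,0],
    [0,0,0,0],
    [0,0,0,0],
  ],
  claw=1,
)

```text
t: 13.15
tool_pos: [527.0, 46.1, 128.9]
eef_rot: [[0.967, 0.253, 0.0], [0.253, -0.967, -0.0], [0.0, 0.0, -1.0]]
force: [-1.2, -0.0, -0.2]
width: 87.0
```

```bash
python3 -c "
from h import *;s=st()
from rig import cams
c=cams.read_camera('wrist');cv2.imwrite('pics/w6.png',c['pixels'])"
```

```text
t 13.15 pos [527.   46.1 128.9] jaw -75.35 F [-1.2 -0.  -0.2] w 87.0 q [ -3.5   4.6 107.   -0.   68.5  71.8]
```

View pics/w6.png

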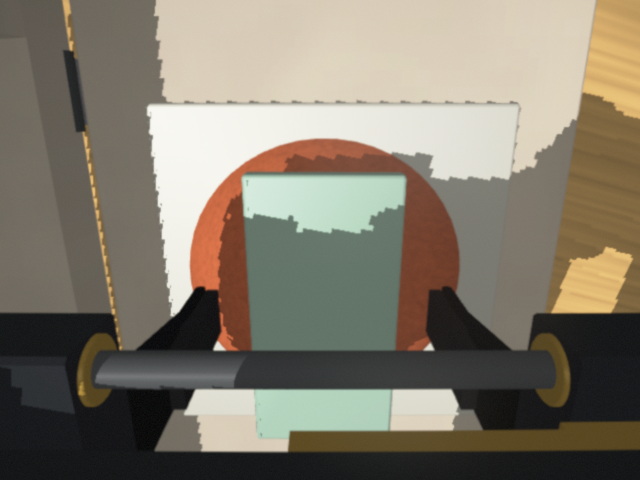

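Call:
play_rows(
  plan=[
    [0,0,-0.03,0],
    [0,0,-0.1,0],
    [0,0,-0.25,0],
    [0,0,-0.5,0],
    [0,0,-0.8,0],
    [0,0,-1,0],
  ],
)

```text
t: 13.95
tool_pos: [527.8, 46.1, 282.5]
eef_rot: [[0.967, 0.253, 0.004], [0.253, -0.967, -0.0], [0.004, 0.001, -1.0]]
force: [0.2, 0.2, -0.1]
width: 87.0
```

Call:
play_rows(
  plan=[
    [0,0,-0.3,0],
    [0,0,-0.7,0],
    [0,0,-1,0],
    [0,0,-1,0],
  ],
)

```text
t: 14.45
tool_pos: [528.2, 46.1, 435.0]
eef_rot: [[0.967, 0.253, 0.01], [0.253, -0.967, -0.001], [0.009, 0.003, -1.0]]
force: [0.3, 0.3, 0.1]
width: 86.9
```

```bash
python3 -c "
from h import *;s=st()
from rig import cams
import pickle
R=s['eef_rot'];p=s['tool_pos']
print(plan(np.array((460,256,440))-p,R))
c=cams.read_camera('wrist');pickle.dump(c,open('w7.pkl','wb'));cv2.imwrite('pics/w7.png',c['pixels'])"
```

```text
t 14.45 pos [528.2  46.1 435. ] jaw -75.34 F [0.3 0.3 0.1] w 86.9 q [ -3.5  -3.7  82.4   0.  100.7  71.8]
[-0.0857 -1.4686 -0.0386]
```

View pics/w7.png

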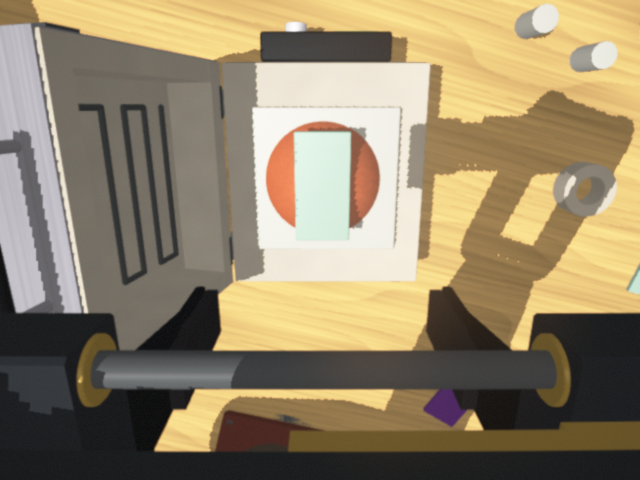

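```bash
python3 - <<'E'
from h import *
import pickle
c=pickle.load(open("w7.pkl","rb"))
im=c["pixels"];cv2.imwrite("pics/w7z.png",cv2.resize(im[30:300,215:440],None,fx=3,fy=2.2*1,interpolation=cv2.INTER_CUBIC))
kp=[((-120,-135,80),(430.5,64)),((-120,135,80),(416,281)),((-85,-85,90),(400.5,107.5)),((-85,85,90),(394.5,247.5)),((85,-85,90),(253,107)),((85,85,90),(258,248.5))]
f=lambda p,d=0:np.array([proj(c,T(P,*p))[0]-u for P,u in kp]).ravel()
s=least_squares(f,[527,45,np.radians(104.6)],loss="soft_l1");print(s.x,np.degrees(s.x[2]),f(s.x).round(1))
G=np.array([onplane(c,u,136) for u in [(293.5,132),(351,131.5),(349,240.5),(295.5,240.5)]]);print(G.round(1),G.mean(0))
U=[(266,178),(270,155),(282,136),(322,121.5),(364,137),(376,155),(380,178),(376,201),(364,220),(281,220),(270,202)]
ph=np.linspace(0,2*np.pi,400)
pts=np.array([[r*np.cos(a),r*np.sin(a),48+np.sqrt(6400-r*r)] for r in np.linspace(0,68,40) for a in ph])
def g(q):
    h=cv2.convexHull(proj(c,pts+np.array([q[0],q[1],0])).astype(np.float32))
    return np.array([cv2.pointPolygonTest(h,u,True) for u in U])
r=least_squares(g,[528,46],diff_step=1e-3);print("dome",r.x,g(r.x).round(1))
E
```

```text
[526.74972993  43.0878039    1.82650037] 104.65076258364797 [ 2.2 -3.7  1.7  2.5  0.4 -0.8 -0.6  2.  -2.6 -0.3 -0.9  1.2]
[[575.8  91.  136. ]
 [591.4  33.1 136. ]
 [476.3   3.1 136. ]
 [461.2  61.2 136. ]] [526.17713534  47.07013377 136.        ]
dome [526.96825495  46.51006133] [ 0.7 -0.3 -1.5  0.3 -1.1 -0.7  0.3 -0.3 -1.2 -1.6 -0.4]
```

View pics/w7z.png

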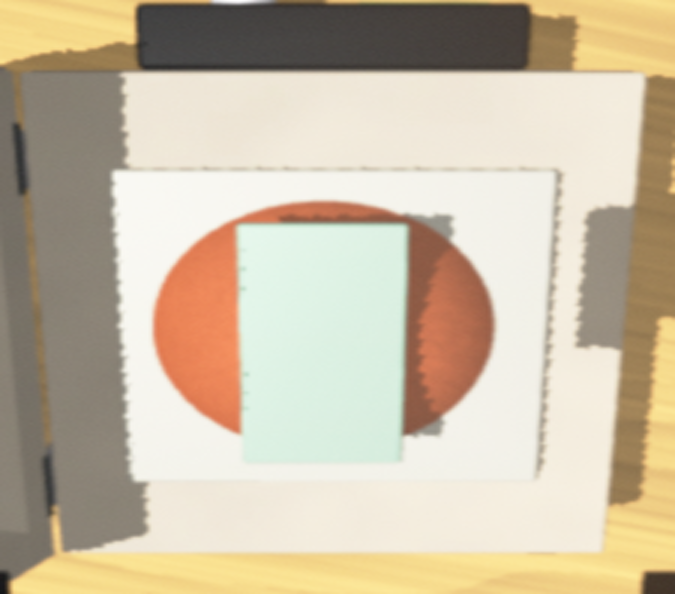

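Call:
play_rows(
  plan=[
    [0,-0.25,-0.05,0],
    [-0.02,-0.55,-0.05,0],
    [-0.04,-0.8,-0.05,0],
    [-0.04,-0.8,-0.05,0],
  ],
)

```text
t: 15.0
tool_pos: [489.5, 162.6, 435.1]
eef_rot: [[0.967, 0.257, -0.002], [0.257, -0.967, 0.0], [-0.002, -0.001, -1.0]]
force: [0.5, -0.8, -0.6]
width: 86.8
```

Call:
play_rows(
  plan=[
    [0,-0.25,0,0],
    [-0.02,-0.5,0,0],
    [-0.04,-0.67,0,0],
    [-0.04,-0.67,0,0],
    [-0.04,-0.67,0,0],
  ],
)

```text
t: 15.62
tool_pos: [459.9, 255.4, 435.6]
eef_rot: [[0.968, 0.252, -0.001], [0.252, -0.968, -0.001], [-0.001, 0.001, -1.0]]
force: [-0.5, 0.3, 0.2]
width: 86.8
```

```bash
python3 -c "
from h import *;s=st()
from rig import cams
import pickle
C={n:cams.read_camera(n) for n in ('wrist','top','scene')};pickle.dump(C,open('c8.pkl','wb'));cv2.imwrite('pics/w8.png',C['wrist']['pixels'])"
```

```text
t 15.62 pos [459.9 255.4 435.6] jaw -75.39 F [-0.5  0.3  0.2] w 86.8 q [ 20.5  -3.7  82.4  -0.  101.4  95.9]
```

View pics/w8.png

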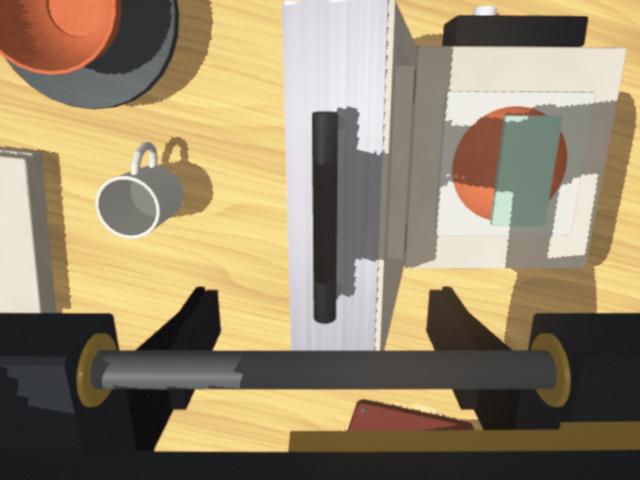

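```bash
python3 - <<'E'
from h import *
import pickle
c=pickle.load(open("c8.pkl","rb"))['wrist'];cv2.imwrite("pics/w8z.png",cv2.resize(c["pixels"][100:340,270:420],None,fx=4,fy=2.4,interpolation=cv2.INTER_CUBIC))
P=np.array([onplane(c,u,335.6) for u in [(325,113),(324.5,321)]]);print(P.round(1),P.mean(0),np.linalg.norm(P[0]-P[1]))
d=P[0]-P[1];print(np.degrees(np.arctan2(d[1],d[0])))
R=np.array([[.968,.252],[.252,-.968]]);print(((P[:,:2]-np.array([459.9,255.4]))@R).round(1))
E
```

```text
[[535.2 275.2 335.6]
 [404.1 241.3 335.6]] [469.62731088 258.26409516 335.6       ] 135.40395572855965
14.50730038393213
[[ 77.9  -0.2]
 [-57.6  -0.4]]
```

View pics/w8z.png

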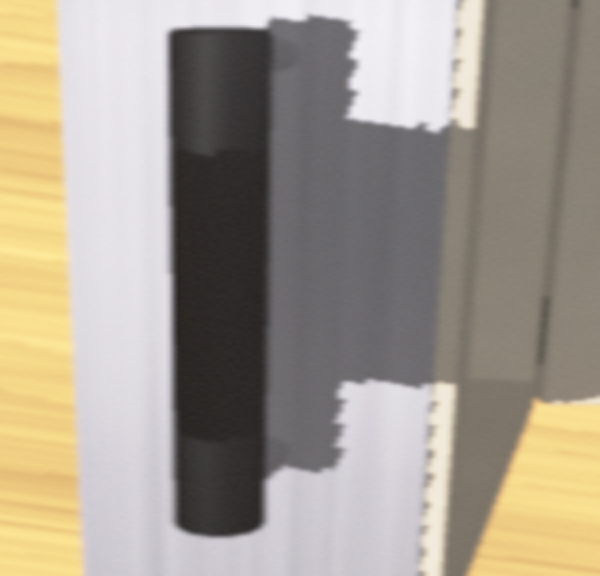

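Call:
play_rows(
  plan=[
    [0.03,0.005,0.2,0],
    [0.067,0.005,0.4,0],
    [0.067,0.005,0.6,0],
    [0.067,0.005,0.75,0],
    [0.067,0.005,0.79,0],
    [0.067,0.005,0.79,0],
    [0.067,0.005,0.79,0],
  ],
)

```text
t: 16.65
tool_pos: [470.2, 258.3, 319.4]
eef_rot: [[0.968, 0.253, 0.002], [0.253, -0.968, 0.001], [0.002, -0.0, -1.0]]
force: [0.3, -0.1, -0.5]
width: 86.6
```

```bash
python3 -c "
from h import *;s=st()
from rig import cams
c=cams.read_camera('wrist');cv2.imwrite('pics/w9.png',c['pixels'])
c=cams.read_camera('scene');cv2.imwrite('pics/s9.png',cv2.resize(c['pixels'][80:280,300:500],None,fx=3,fy=3))"
```

```text
t 16.65 pos [470.2 258.3 319.4] jaw -75.36 F [ 0.3 -0.1 -0.5] w 86.6 q [20.4 -2.4 93.2 -0.  89.  95.7]
```

View pics/w9.png

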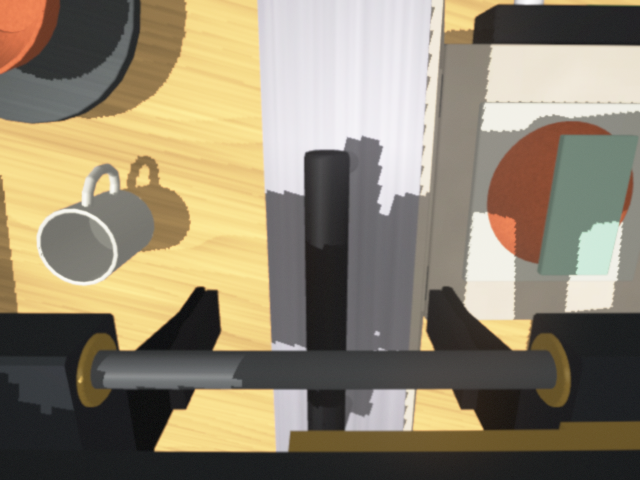

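View pics/s9.png

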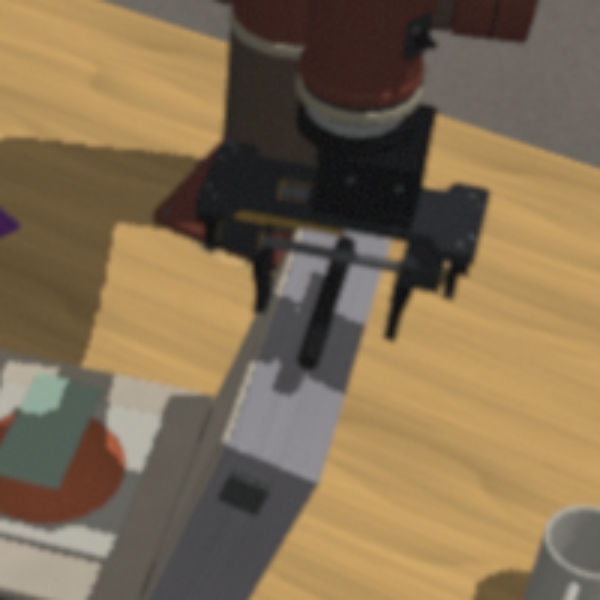

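Call:
play_rows(
  plan=[
    [0,0.004,0.015,0],
    [0,0.004,0.015,0],
    [0,0.004,0.015,0],
  ],
)

```text
t: 17.12
tool_pos: [469.6, 257.7, 315.7]
eef_rot: [[0.967, 0.253, -0.0], [0.253, -0.967, -0.0], [-0.0, 0.0, -1.0]]
force: [0.0, 0.2, 0.2]
width: 87.3
```

Call:
play_rows(
  plan=[
    [0,0,0,0],
    [0,0,0,0],
    [0,0,0,0],
    [0,0,0,0],
    [0,0,0,0],
    [0,0,0,0],
    [0,0,0,0],
    [0,0,0,0],
    [0,0,0,0],
  ],
  claw=0,
)

```text
t: 18.25
tool_pos: [469.8, 257.1, 315.7]
eef_rot: [[0.968, 0.253, 0.0], [0.253, -0.968, -0.001], [-0.0, 0.001, -1.0]]
force: [0.8, -3.2, 0.5]
width: 15.2
```

```bash
cat > lid.py <<'E'
from h import *
def rel(th,th0=1.826):
    f=lambda t:np.array([120-273*np.cos(t)+34*np.sin(t),80+273*np.sin(t)+34*np.cos(t)])
    return f(th)-f(th0)
E
python3 -c "
from lid import *;s=st()
for th in np.arange(1.826,0.5,-0.06): print(round(th,3),rel(th).round(1))"
```

```text
t 18.25 pos [469.8 257.1 315.7] jaw -75.37 F [ 0.8 -3.2  0.5] w 15.2 q [20.3 -2.3 93.5 -0.1 88.8 95.7]
1.826 [0. 0.]
1.766 [-15.5   5.6]
1.706 [-31.3  10.4]
1.646 [-47.4  14.1]
1.586 [-63.7  16.9]
1.526 [-80.1  18.7]
1.466 [-96.6  19.5]
1.406 [-113.1   19.3]
1.346 [-129.5   18.1]
1.286 [-145.9   16. ]
1.226 [-162.1   12.8]
1.166 [-178.1    8.8]
1.106 [-193.8    3.7]
1.046 [-209.2   -2.3]
0.986 [-224.2   -9.2]
0.926 [-238.7  -17. ]
0.866 [-252.8  -25.6]
0.806 [-266.3  -35.1]
0.746 [-279.2  -45.3]
0.686 [-291.5  -56.3]
0.626 [-303.1  -68.1]
0.566 [-314.   -80.5]
0.506 [-324.1  -93.5]
```

```bash
python3 -c "
from lid import *
T0=[1.826-0.03*i for i in range(0,44)]
for a,b in [(0,6),(6,18),(18,30),(30,43)]:
  print(a,b,[(round(-x/150,3),round(-z/150,3)) for x,z in [rel(T0[i],T0[a]) for i in range(a+1,b+1)]])
print(T0[43])"
```

```text
0 6 [(np.float64(0.051), np.float64(-0.02)), (np.float64(0.103), np.float64(-0.038)), (np.float64(0.156), np.float64(-0.054)), (np.float64(0.209), np.float64(-0.069)), (np.float64(0.262), np.float64(-0.082)), (np.float64(0.316), np.float64(-0.094))]
6 18 [(np.float64(0.054), np.float64(-0.01)), (np.float64(0.108), np.float64(-0.019)), (np.float64(0.163), np.float64(-0.025)), (np.float64(0.218), np.float64(-0.03)), (np.float64(0.273), np.float64(-0.034)), (np.float64(0.328), np.float64(-0.036)), (np.float64(0.383), np.float64(-0.036)), (np.float64(0.438), np.float64(-0.035)), (np.float64(0.493), np.float64(-0.032)), (np.float64(0.547), np.float64(-0.027)), (np.float64(0.602), np.float64(-0.021)), (np.float64(0.657), np.float64(-0.013))]
18 30 [(np.float64(0.054), np.float64(0.01)), (np.float64(0.108), np.float64(0.021)), (np.float64(0.162), np.float64(0.034)), (np.float64(0.215), np.float64(0.048)), (np.float64(0.267), np.float64(0.064)), (np.float64(0.319), np.float64(0.082)), (np.float64(0.371), np.float64(0.101)), (np.float64(0.422), np.float64(0.122)), (np.float64(0.472), np.float64(0.144)), (np.float64(0.522), np.float64(0.168)), (np.float64(0.571), np.float64(0.193)), (np.float64(0.619), np.float64(0.22))]
30 43 [(np.float64(0.047), np.float64(0.028)), (np.float64(0.094), np.float64(0.058)), (np.float64(0.139), np.float64(0.088)), (np.float64(0.184), np.float64(0.121)), (np.float64(0.227), np.float64(0.154)), (np.float64(0.27), np.float64(0.189)), (np.float64(0.312), np.float64(0.225)), (np.float64(0.352), np.float64(0.263)), (np.float64(0.391), np.float64(0.301)), (np.float64(0.429), np.float64(0.341)), (np.float64(0.466), np.float64(0.382)), (np.float64(0.502), np.float64(0.424)), (np.float64(0.536), np.float64(0.466))]
0.536
```

Call:
play_rows(
  plan=[
    [0,0.025,-0.01,0],
    [0,0.051,-0.02,0],
    [0,0.103,-0.038,0],
    [0,0.156,-0.054,0],
    [0,0.209,-0.069,0],
    [0,0.262,-0.082,0],
    [0,0.316,-0.094,0],
    [0,0.316,-0.094,0],
  ],
)

```text
t: 19.25
tool_pos: [481.8, 211.2, 330.9]
eef_rot: [[0.968, 0.252, 0.001], [0.252, -0.968, 0.0], [0.001, 0.0, -1.0]]
force: [-2.7, 2.8, 6.7]
width: 14.7
```

```bash
python3 -c "
from h import *;s=st()
from rig import cams
c=cams.read_camera('wrist');cv2.imwrite('pics/w10.png',c['pixels'])"
```

```text
t 19.25 pos [481.8 211.2 330.9] jaw -75.39 F [-2.7  2.8  6.7] w 14.7 q [15.1 -3.9 93.5 -0.  90.4 90.5]
```

View pics/w10.png

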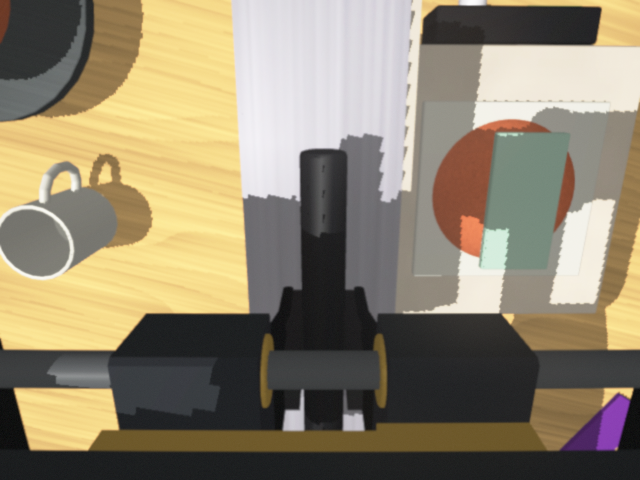

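Call:
play_rows(
  plan=[
    [0,0.027,-0.006,0],
    [0,0.054,-0.011,0],
    [0,0.108,-0.02,0],
    [0,0.163,-0.026,0],
    [0,0.218,-0.031,0],
    [0,0.273,-0.035,0],
    [0,0.328,-0.037,0],
    [0,0.383,-0.037,0],
    [0,0.438,-0.036,0],
    [0,0.493,-0.033,0],
    [0,0.547,-0.028,0],
    [0,0.602,-0.022,0],
    [0,0.657,-0.014,0],
  ],
)

```text
t: 20.92
tool_pos: [506.5, 115.9, 331.6]
eef_rot: [[0.968, 0.253, -0.001], [0.253, -0.968, -0.0], [-0.001, 0.0, -1.0]]
force: [-1.1, 0.9, 1.2]
width: 14.9
```

```bash
python3 -c "
from h import *;s=st()"
```

```text
t 20.93 pos [506.5 115.9 331.6] jaw -75.35 F [-1.1  0.9  1.2] w 14.9 q [ 4.2 -4.8 94.2 -0.  90.6 79.5]
```

Call:
play_rows(
  plan=[
    [0,0.054,0.01,0],
    [0,0.108,0.021,0],
    [0,0.162,0.034,0],
    [0,0.215,0.048,0],
    [0,0.267,0.064,0],
    [0,0.319,0.082,0],
    [0,0.371,0.101,0],
    [0,0.422,0.122,0],
    [0,0.472,0.144,0],
    [0,0.522,0.168,0],
    [0,0.571,0.193,0],
    [0,0.619,0.22,0],
  ],
)

```text
t: 22.42
tool_pos: [530.0, 25.9, 298.8]
eef_rot: [[0.968, 0.253, -0.0], [0.253, -0.968, -0.0], [-0.0, 0.0, -1.0]]
force: [-6.1, 0.6, -3.4]
width: 14.9
```

```bash
python3 -c "
from h import *;s=st()
from rig import cams
c=cams.read_camera('scene');cv2.imwrite('pics/s11.png',cv2.resize(c['pixels'][80:280,220:470],None,fx=3,fy=3))"
```

```text
t 22.43 pos [530.   25.9 298.8] jaw -75.36 F [-6.1  0.6 -3.4] w 14.9 q [-5.7 -2.7 95.7 -0.  87.  69.7]
```

View pics/s11.png

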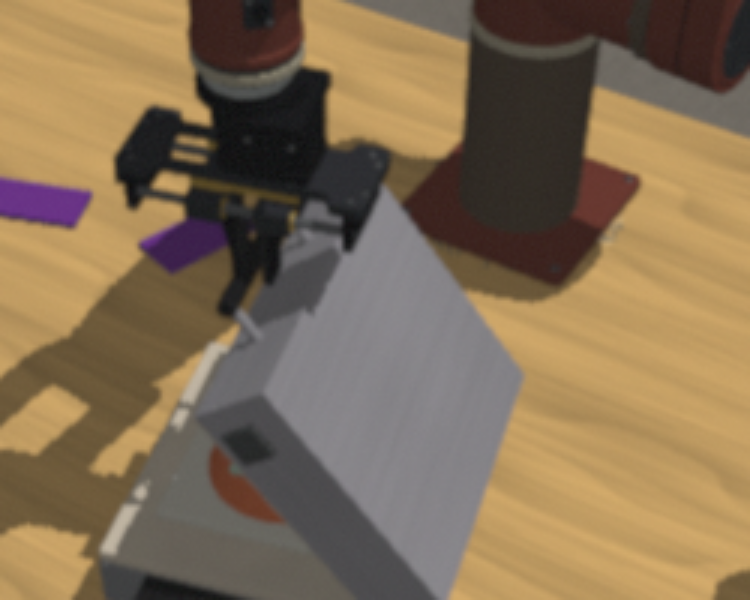

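Call:
play_rows(
  plan=[
    [0,0.047,0.028,0],
    [0,0.094,0.058,0],
    [0,0.139,0.088,0],
    [0,0.184,0.121,0],
    [0,0.227,0.154,0],
    [0,0.27,0.189,0],
    [0,0.312,0.225,0],
    [0,0.352,0.263,0],
    [0,0.391,0.301,0],
    [0,0.429,0.341,0],
    [0,0.466,0.382,0],
    [0,0.502,0.424,0],
    [0,0.52,0.446,0],
    [0,0.536,0.466,0],
    [0,0.546,0.478,0],
    [0,0.55,0.483,0],
    [0,0.55,0.483,0],
    [0,0.55,0.483,0],
    [0,0.55,0.483,0],
  ],
)

```text
t: 24.85
tool_pos: [550.8, -53.0, 226.3]
eef_rot: [[0.967, 0.253, -0.0], [0.253, -0.967, 0.0], [-0.0, -0.0, -1.0]]
force: [-4.9, 2.7, -5.7]
width: 14.2
```

```bash
python3 -c "
from h import *;s=st()
from rig import cams
import pickle
C={n:cams.read_camera(n) for n in ('wrist','top','scene')};pickle.dump(C,open('c12.pkl','wb'))
cv2.imwrite('pics/s12.png',cv2.resize(C['scene']['pixels'][120:300,230:460],None,fx=3.4,fy=3.3))
cv2.imwrite('pics/t12.png',cv2.resize(C['top']['pixels'][180:330,190:390],None,fx=4,fy=4))
cv2.imwrite('pics/w12.png',C['wrist']['pixels'])"
```

```text
t 24.85 pos [550.8 -53.  226.3] jaw -75.34 F [-4.9  2.7 -5.7] w 14.2 q [-13.7   2.7  98.    0.   79.3  61.7]
```

View pics/s12.png

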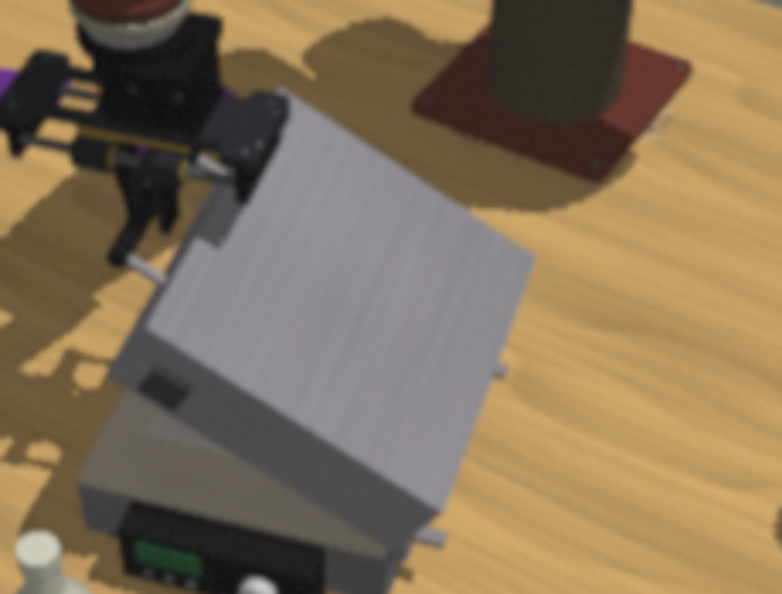

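View pics/t12.png

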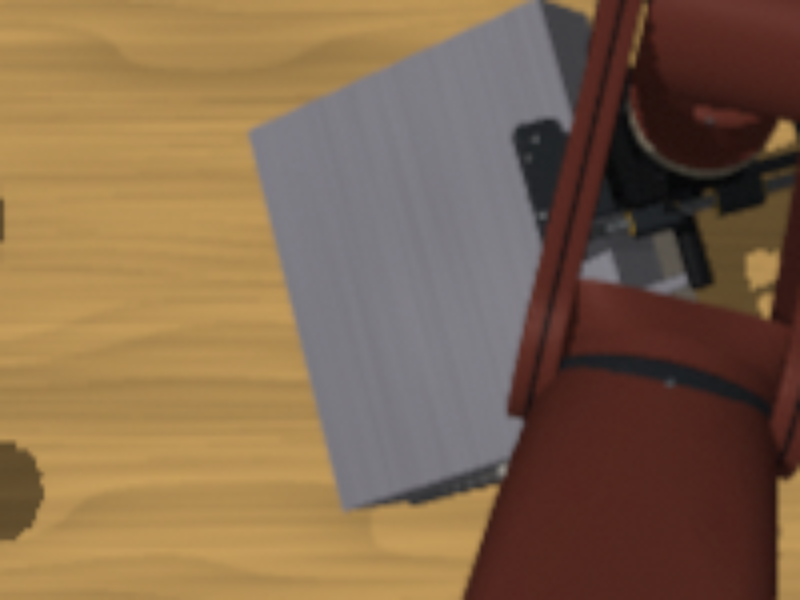

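View pics/w12.png

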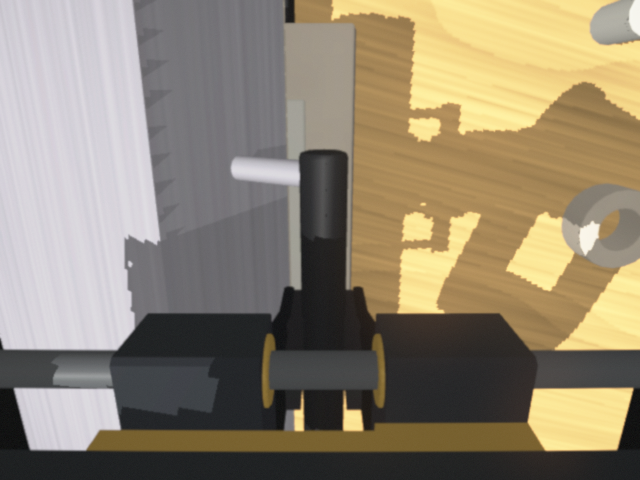

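```bash
python3 - <<'E'
from h import *
import pickle
C=pickle.load(open("c12.pkl","rb"));c=C["scene"]
U=np.array([(148,328),(437,512),(283,92),(534,260)],float);U=np.c_[U[:,0]/3.4+230,U[:,1]/3.3+120]
L=[(235,-133),(0,-133),(235,133),(0,133)]
def P(th,off): return np.array([(120+off-r*np.cos(th)+70*np.sin(th),y,80+r*np.sin(th)+70*np.cos(th)) for r,y in L])
f=lambda q:(proj(c,T(P(q[0],0),q[1],q[2],np.radians(104.65)))-U).ravel()
s=least_squares(f,[.52,527,44]);print(np.degrees(s.x[0]),s.x[1:],f(s.x).round(1))
g=lambda q:(proj(c,T(P(q[0],0),527.5,44.5,np.radians(104.65)))-U).ravel()
s=least_squares(g,[.52]);print(np.degrees(s.x[0]),g(s.x).round(1))
cv2.imwrite('pics/s13.png',cv2.resize(c['pixels'],None,fx=1.25,fy=1.25))
E
```

```text
31.218589878351462 [530.51039881  42.63560616] [ 0.1  0.1  0.7  0.3 -0.5 -0.5 -0.4 -0. ]
30.083719997716447 [ 0.2  0.3  1.6 -0.6 -0.6 -0.2  0.4 -0.8]
```

View pics/s13.png

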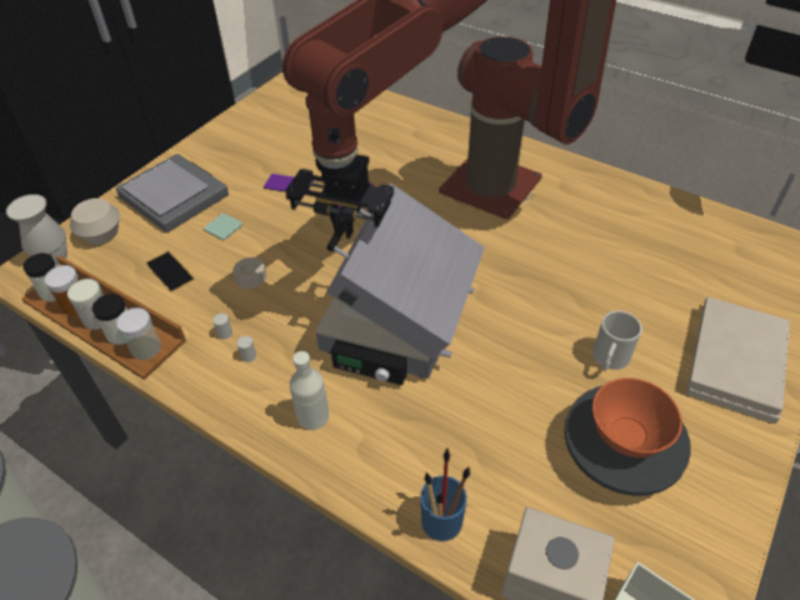

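Call:
play_rows(
  plan=[
    [0,0,0,0],
    [0,0,0,0],
    [0,0,0,0],
    [0,0,0,0],
  ],
)

```text
t: 25.5
tool_pos: [550.8, -53.0, 226.3]
eef_rot: [[0.967, 0.253, -0.0], [0.253, -0.967, 0.0], [-0.0, -0.0, -1.0]]
force: [-4.0, 2.3, -4.8]
width: 14.3
```

```bash
python3 -c "
from h import *;s=st()
from rig import robot
print(robot.close_job())"
```

```text
t 25.5 pos [550.8 -53.  226.3] jaw -75.33 F [-4.   2.3 -4.8] w 14.3 q [-13.7   2.7  98.    0.   79.3  61.7]
the job is handed in; nothing more can be done
None
```

I laid the long glass blank on the dome, where it balances by itself. I then lowered the lid by its handle along its hinge arc and handed the job in at 25.5 s, still holding it about 30° open.

- **Glass:** after release, the wrist picture showed it flat and within about 1 mm of the dome's centre. The last clear view was in the wrist picture just before I gripped the handle. The lid hid it afterwards, so I could not check it again at the end. Forces stayed at or below about 9 N in every reading while the lid came down.
- **Lid angle:** the arm's travel gives about 30.1°, and a fit to the scene picture with the kiln held where I measured it also gives 30.1°. Letting the kiln position float in that fit gave 31.2°, so the checks differ by about 1°. The arm was stationary at hand-in, with about 7 N of force on it.
- **Grip reading:** it read 14–15 mm on the 16 mm bar, slightly low, but the handle followed throughout.
- **Other things:** the last scene picture shows nothing visibly moved, judged by eye only.

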